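# Nudge a resin disc into its recess and slide the retainer over it

### The job

With the fingertips, push the amber resin disc across the white loading plate, without ever lifting it, until it drops into the round recess and sits flat at the bottom; then push the red-knobbed retainer all the way along its track so that its tongue covers the edge of the seated disc. Leave the blue disc and everything else where they are.

Things in the scene. Friction and masses are not known exactly. Their poses are not given: they have to be found in the camera images.
- plate: white loading plate fixed to the bench, flat top (the deck) 30 mm above the bench. Origin on the bench directly below the recess centre; in its own axes the plate reaches from x = -130 to +100 mm and y = -125 to +125 mm. Its +x points roughly away from the robot; the discs start on the -x part of the deck. Position and yaw vary.
- recess (a point): centre of the mouth of the round recess, at deck height: 46 mm diameter, 10 mm deep, black floor, 1 mm chamfer. A dark collar 5 mm wide, 5 mm above the deck (inner radius 23.7 mm) stands round its far side, to 67 degrees either side of the plate's +x; the -x side is open and level with the deck. Axes as the plate's.
- amber_disc: amber resin disc, loose, 42 mm diameter, 12 mm thick, about 30 g, brown patch on top; origin at the centre of its underside (30 mm above the bench on the deck, 20 mm when seated, its top then 2 mm above the deck). Starts 75 to 95 mm on the plate's -x side of the recess and 36 to 48 mm to either side of it. The disc to move.
- blue_disc: blue resin disc of the same size, loose on the deck on the other side from the amber one; origin at the centre of its underside. A bystander: leave it where it is.
- retainer (a joint): travel of the retainer, m: 0 = fully open, 0.070 = closed at its stop. Moves along plate -y on a track at plate x = +62 mm; about 1.5 N friction, no spring, starts 0 to 15 mm. Its blue carriage is a 30 x 30 mm block, 2.5 to 14.5 mm above the deck; its 16 mm wide tongue reaches to plate x = +5 mm, 6.5 to 10.5 mm above the deck: it clears a seated disc, strikes an unseated one.
- retainer_knob (a point): centre of the top of the retainer's red knob, an upright round post 16 mm in diameter, standing from 14.5 mm to 44.5 mm above the deck (top 74.5 mm above the bench) at the centre of the carriage. At travel 0 it lies at x = 62, y = +70 mm in the plate's axes, at travel 0.070 at y = 0.
- plate_block: white specimen block, 40 x 28 mm base, 16 mm tall overall, origin at the centre of its underside, long side along its x. A bystander: leave it where it is. Stands on the plate's deck at about x = 60, y = -88 mm in the plate's axes.
- bench_block: white specimen block, 40 x 28 mm base, 16 mm tall overall, origin at the centre of its underside, long side along its x. A bystander: leave it where it is. Stands on the bench to the robot's right.
- reagent_bottle: brown bottle, 60 mm diameter, 150 mm tall, origin at the centre of its underside; on the bench to the right. A bystander: leave it where it is.
- jar: clear jar with a blue cap, 70 mm diameter, 80 mm tall, origin at the centre of its underside; on the bench to the left. A bystander: leave it where it is.
- brush: small hand brush lying on the bench to the left. A bystander: leave it where it is.
- beaker: empty clear beaker, 70 mm diameter, 90 mm tall, origin at the centre of its underside; on the bench to the right, nearest the robot. A bystander: leave it where it is.
Things that resemble listed ones, but are neither listed nor needed, are in the scene too. What is meant by the amber_disc is not turquoise, and is the smaller of those in its own colour.

How it is judged (in metres and radians):
On the way, in this order (a step that is already met when the one before it is completed fails the run):
1. the amber disc lies flat at the bottom of the recess, the retainer not yet across (horizontal distance between amber_disc and recess below 0.004 m and z of amber_disc in the frame of plate below 0.0225 m and angle between amber_disc's own z axis and vertical below 0.08 rad and value of joint retainer below 0.035 m), for 0.2 s.
2. the retainer is pushed fully across, over the seated disc (horizontal distance between amber_disc and recess below 0.004 m and z of amber_disc in the frame of plate below 0.0225 m and angle between amber_disc's own z axis and vertical below 0.08 rad and value of joint retainer above 0.064 m), for 0.2 s.
At the end, for the whole second after the job is handed in: The amber disc lies still and flat (within 0.08 rad) at the bottom of the recess (within 2.5 mm of its floor, centred within 4 mm), the retainer is closed (at least 64 of its 70 mm), the blue disc is within 15 mm and every other bystander within 25 mm of where it started (all of step 2 and linear speed of amber_disc below 0.02 m/s and distance of blue_disc from where it was at the start of the episode below 0.015 m and distance of each of plate_block, bench_block, reagent_bottle, jar, brush, beaker from where it was at the start of the episode below 0.025 m); the robot touches nothing.
It fails at once if the amber disc is lifted off the plate (5 mm or more above the deck) (z of amber_disc in the frame of plate above 0.035 m).
It fails at once if the amber disc is tipped up (more than 35 degrees) (angle between amber_disc's own z axis and vertical above 0.61 rad).
It fails at once if the blue disc is moved more than 15 mm (distance of blue_disc from where it was at the start of the episode above 0.015 m).
It fails at once if any other bystander (block, bottle, jar, brush, beaker) is moved more than 25 mm (distance of any of plate_block, bench_block, reagent_bottle, jar, brush, beaker from where it was at the start of the episode above 0.025 m).
It also fails if it takes over 48 s, if anything falls off the work surface, if the arm or the gripper's body presses on something with over 40 N, if the wrist force passes 120 N, or if a joint passes its speed limit or range.

### The arm

A 7-joint arm with a two-finger parallel gripper is mounted at the origin on the work surface. World frame = base frame: x ahead of the robot, y to its left, z up, the work surface at z = 0. Lengths are in mm, angles in rad, forces in N, time in s.
With the tool pointing down it reaches from about 350 to 900 mm from the base axis. Payload 7.2 kg.
Tool frame: the origin (TCP) lies between the finger pads; the fingertips stand 25 mm ahead of it and the grasp point (between the pads) lies 6 mm ahead of it; z points along the fingers, y is the direction in which the jaws open and shut (so a half turn about z gives the same grasp; the last joint's range is limited). The gripper opens to 88 mm and grips with 3 to 60 N. Pads are 20 mm wide; open, the fingers measure 115 mm over their backs; the gripper's body (75 mm by 178 mm) begins 61 mm behind the grasp point.
Start: joints at [-1.233, 0.411, -0.013, 1.596, 0.006, 1.134, -0.082], TCP at [246.73, 574.241, 247.653] pointing down, gripper open.
Joint ranges: [-2.95, 2.95], [-0.29, 1.99], [-1.47, 1.44], [0.14, 2.54], [-1.03, 4.17], [0.13, 1.85], [-2.86, 2.86]. Speed limits (rad/s): [2.39, 2.39, 3.01, 3.01, 3.14, 3.14, 3.14].

### API

Orientations are given as [roll, pitch, yaw] about the fixed x, y, z axes, in that order (R = Rz(yaw) Ry(pitch) Rx(roll)).
In Python, from bench import * gives the robot as it stands.
- The arm moves only by the shell command python3 -m pendant 'ROWS' [FORCE]. ROWS is JSON, one flat list of numbers, 5 for each row, row after row: the gripper's target within -1 to 1 (shut at 1, half-way at 0, fully open at -1), then the shift along the tool's x, y, z in units of 2 cm (1.0 is 2 cm), then the turn about the tool's z in units of 0.08 rad (1.0 is 0.08 rad). A call has exactly 5 rows; each row shifts and turns the pose as measured when the row begins, along the tool's axes as they then stand; what a row does not reach is not made up. A row lasts 1/12 s, in which the tool goes at most 41.7 mm and 7.16 degrees, less where a joint would pass 70% of its speed; a pose out of reach is approached as far as the arm can. A call with a number of a shift or a turn outside -1 to 1 is refused whole. A call with a gripper value outside its range is refused whole. The fingers move at their own pace and stop on an object; FORCE is the grip in N (left out, the last holds). Time passes only in rows, so rows that do not move let the fingers close, or fill a call up. It gives the time, the measured TCP pose, the force and the opening at its end, in the units of the state.
- observe(): the state, without advancing time (a new reading comes with each control period).
- camera(name): name is "scene" or "top" or "wrist"; returns a dict with "color" (400x640x3 uint8, red, green, blue), "K" (3x3 intrinsics, pixels), "distortion" ([k1, k2, p1, p2, k3] as OpenCV has them; the pictures are not rectified), "rvec" (rotation vector, rad) and "tvec" (3), from world to camera coordinates, as OpenCV has them; the wrist camera has in their place "hand_eye" (4x4, takes a point from camera to tool coordinates, whose origin is the TCP and whose axes are the flange's). Camera axes: x right, y down, z forward; pixel columns grow to the right and rows downward; lengths in mm; the calibration is good to about 2 mm. A picture is of the moment at which its call begins: read the wrist's pose just before it. There is no depth.
- sign_off(): hands the job in, once; it reports no verdict.
Trained networks look in the newest picture that a camera, given by its name, has taken for a name from the list of things; names that differ only in an ending like _2 or _b are one class to them, and where a whole thing is asked for, a point or a joint stands for the part that bears it (a point fixed in the world has none). Each returns a list of dicts, best first, with "score" (0 to 1); they miss things now and then, are a little off and sometimes report something else, mostly with a low value. They report only what shows in the picture. A call takes as long as a camera call. They do not tell look-alikes from the thing itself.
- look_for(camera, thing): "at" ([column, row] in pixels, amid what is visible of it).
The state is a dict: "time_s": time; "joint_pos": joint angles; "joint_velocities": joint speeds; "effort": joint torques, N m; "tool_pos": TCP position; "tool_rot": TCP orientation; "ft_force": force on the tool from outside, world axes, zero at the start; "moment": the same for the moment, N m; "grip_width": finger opening in mm.
Only numpy, scipy, OpenCV 4.12 (cv2) and the standard library are available. Lean on these libraries where they do the work, as an engineer would, in place of code of your own. Each camera call takes 0.05 s, during which the arm holds its last target. There are 200 camera calls.

## Working session

There is one attempt and no reset: what is moved stays moved. The work goes in short steps, Python scripts to look and compute and a shell command to move; the robot and the scene stay as the last step left them, time stands still between calls to the robot, and variables do not carry over. Pictures are saved under pics/ and viewed, about 8 in all and at most 12, crops included, and the job is handed in when it is done.

```bash
ls; mkdir -p pics; cat > h.py <<'E'
from bench import *
import numpy as np, cv2
from scipy.spatial.transform import Rotation as R
def ray(c,px,st=None):
    p=cv2.undistortPoints(np.array([[px]],float),np.array(c["K"],float),np.array(c["distortion"],float))[0,0]
    d=np.array([p[0],p[1],1.])
    if "rvec" in c:
        M=cv2.Rodrigues(np.array(c["rvec"],float))[0];t=np.array(c["tvec"],float).ravel()
        return -M.T@t, M.T@d
    T=np.array(c["hand_eye"]);Rt=R.from_euler('xyz',st["tool_rot"]).as_matrix()
    return Rt@T[:3,3]+np.array(st["tool_pos"]),Rt@T[:3,:3]@d
def at(c,px,z,st=None):
    o,d=ray(c,px,st); return (o+d*(z-o[2])/d[2]).round(1)
def save(c,n): cv2.imwrite("pics/"+n+".png",c["color"][:,:,::-1])
E
python3 - <<'E'
from h import *
s=observe();print(s)
for n in("top","scene"):
    c=camera(n);save(c,n+"0")
    for th,z in(("plate",30),("recess",30),("amber_disc",42),("blue_disc",42),("retainer_knob",74.5),("plate_block",46),("bench_block",16),("jar",80),("brush",10),("beaker",90)):
        print(n,th,[(np.round(r["at"]),round(r["score"],2),at(c,r["at"],z)[:2]) for r in look_for(n,th)])
E
```

```text
pics
{'time_s': 0.0, 'joint_pos': array([-1.23320375,  0.41189432, -0.01268949,  1.59702575,  0.0055626 ,
        1.13432692, -0.08219275]), 'joint_velocities': array([ 7.97019156e-04, -9.76905545e-04, -1.09863305e-03, -9.94686519e-05,
        5.75913923e-04,  1.13486781e-03,  1.11131246e-03]), 'effort': array([-6.22048155e-04, -5.87954950e+01,  6.41379990e-01, -2.91086411e+01,
       -5.37772221e-02,  1.82366587e-02,  1.56815572e-04]), 'tool_pos': array([246.57009564, 573.79611227, 246.82013642]), 'tool_rot': array([-3.13997584e+00,  9.02574954e-05,  2.73579545e+00]), 'ft_force': array([-0.12191597,  0.32037508,  0.13159607]), 'moment': array([ 0.01303021, -0.06327691,  0.01864696]), 'grip_width': 87.96078880665989}
top plate [(array([332., 186.]), 0.82, array([556. , -49.4]))]
top recess [(array([329., 186.]), 0.88, array([556.9, -41.7]))]
top amber_disc [(array([310., 270.]), 0.76, array([346.9,  10.2])), (array([354., 271.]), 0.75, array([340.9, -99.6])), (array([337., 219.]), 0.74, array([470.8, -57.8])), (array([169., 233.]), 0.51, array([443.2, 361.4]))]
top blue_disc []
top r
[... 488 characters left out ...]
66, array([466.3, -52.5]))]
scene recess [(array([301., 242.]), 0.96, array([580.5, -52.2]))]
scene amber_disc [(array([268., 175.]), 0.78, array([ 369.1, -101.6])), (array([294., 207.]), 0.6, array([484.4, -52. ]))]
scene blue_disc [(array([320., 212.]), 0.57, array([513.7,   8.4]))]
scene retainer_knob [(array([327., 258.]), 0.59, array([655.9,  -7.1]))]
scene plate_block [(array([261., 256.]), 0.72, array([ 604.5, -148.5]))]
scene bench_block [(array([175., 252.]), 0.63, array([ 534.3, -351.3]))]
scene jar [(array([480., 230.]), 0.68, array([667.2, 343.2]))]
scene brush [(array([448., 177.]), 0.96, array([457.4, 378.6]))]
scene beaker [(array([181., 209.]), 0.79, array([ 468.5, -313.2]))]
```

```bash
python3 -c "
import cv2
a=cv2.imread('pics/top0.png')[110:310,240:480];cv2.imwrite('pics/topc.png',cv2.resize(a,None,fx=3,fy=3,interpolation=2)[:600])
a=cv2.imread('pics/scene0.png')[150:290,200:400];cv2.imwrite('pics/scenec.png',cv2.resize(a,None,fx=4,fy=4,interpolation=2))"
```

```text
(no output)
```

View pics/topc.png

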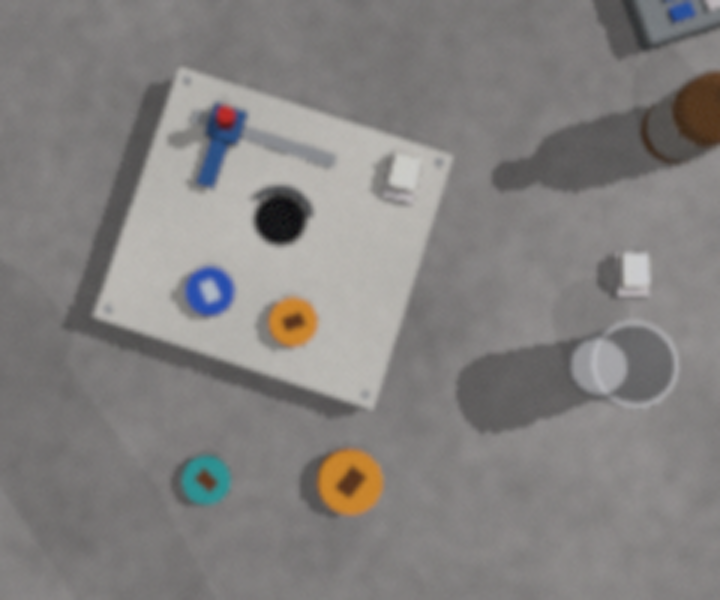

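View pics/scenec.png

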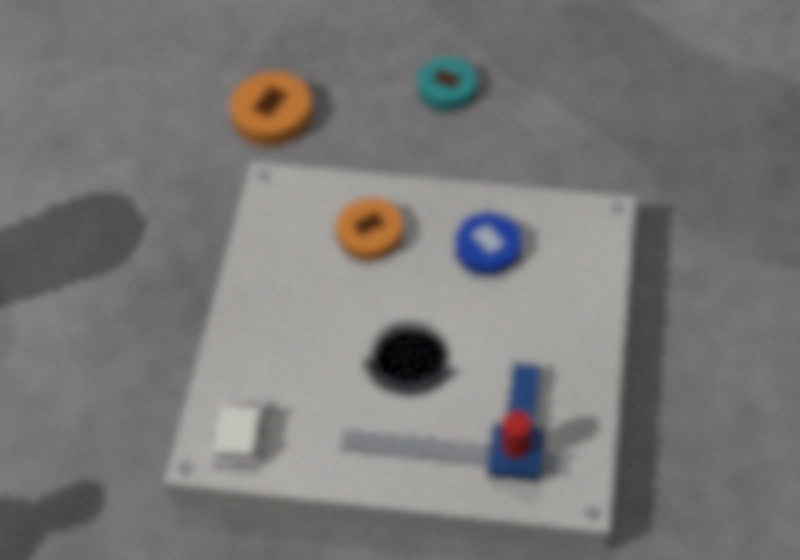

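The top crop (offset 240,110, ×3) shows the amber disc at (293,321), blue at (210,291), recess at (281,217) and knob at (227,117). The larger orange and turquoise look-alikes lie off the plate. The detections are a few pixels off, so I'll segment by colour instead.

```bash
cat >> h.py <<'E'
def blob(c,kind,box):
    x0,y0,x1,y1=box; hsv=cv2.cvtColor(c["color"],cv2.COLOR_RGB2HSV)
    lo,hi={"amber":((8,120,70),(25,255,255)),"blue":((105,110,60),(128,255,255)),"red":((0,150,60),(6,255,255)),"black":((0,0,0),(180,255,45))}[kind]
    m=cv2.inRange(hsv,lo,hi);k=np.zeros_like(m);k[y0:y1,x0:x1]=m[y0:y1,x0:x1]
    k=cv2.morphologyEx(k,cv2.MORPH_CLOSE,np.ones((9,9)))
    n,l,s,ce=cv2.connectedComponentsWithStats(k)
    return [(ce[i].round(1),int(s[i,4])) for i in np.argsort(-s[1:,4])+1 if s[i,4]>15][:3]
E
python3 - <<'E'
from h import *
cor={"top":[np.array(p)/3+[240,110] for p in((180,68),(452,155),(374,408),(94,316))],
"scene":[np.array(p)/4+[200,150] for p in((612,530),(167,484),(250,163),(636,196))]}
bx={"top":dict(amber=(325,205,350,235),blue=(298,195,322,220),black=(318,165,350,195),red=(305,138,325,158)),
"scene":dict(amber=(280,195,305,218),blue=(310,200,335,222),black=(290,225,318,252),red=(320,248,338,268))}
for n in bx:
    c=camera(n)
    for k,z in(("amber",38),("blue",38),("black",28),("red",68)):
        print(n,k,[(b,at(c,b[0],z)[:2]) for b in blob(c,k,bx[n][k])])
    P=np.array([at(c,p,30)[:2] for p in cor[n]]);print(P.tolist())
    e=np.array([[100,125],[100,-125],[-130,-125],[-130,125]],float)
    Q=P-P.mean(0);E=e-e.mean(0);H=E.T@Q;th=np.arctan2(H[0,1]-H[1,0],H[0,0]+H[1,1])
    Rm=np.array([[np.cos(th),-np.sin(th)],[np.sin(th),np.cos(th)]]);o=P.mean(0)-Rm@e.mean(0)
    print("plate",o,th,np.abs(P-(e@Rm.T+o)).max())
E
```

```text
top amber [((array([337. , 216.9]), 193), array([477.1, -59.2]))]
top blue [((array([309.3, 206.7]), 190), array([504. ,  10.5]))]
top black [((array([333. , 182.4]), 171), array([567. , -51.3]))]
top red []
[[698.8, 32.4], [618.8, -201.5], [402.9, -128.2], [484.0, 107.7]]
plate [565.30974817 -52.27779861] -0.3312090187669549 1.7230577598808168
scene amber [((array([292.1, 206.6]), 184), array([480.4, -56.7]))]
scene blue [((array([321.7, 210.4]), 184), array([507.8,  12.6]))]
scene black [((array([301.9, 239. ]), 175), array([571.3, -49.4]))]
scene red [((array([328.6, 257.6]), 24), array([653.2,  -3.8]))]
[[705.0, 39.2], [624.7, -196.7], [407.7, -123.1], [488.8, 114.0]]
plate [570.74361546 -46.50193572] -0.3293863001896157 0.8005161837870673
```

```bash
cat > go.py <<'E'
import sys
from h import *
# go.py x y z yaw : units left
s=observe();t=np.array([float(v) for v in sys.argv[1:5]])
M=R.from_euler('xyz',s["tool_rot"]).as_matrix()
print("t",s["time_s"],"pos",s["tool_pos"].round(1),"yaw",s["tool_rot"][2].round(3),"F",s["ft_force"].round(1),"w",s["grip_width"].round(1))
dy=(t[3]-s["tool_rot"][2]+np.pi)%(2*np.pi)-np.pi
print("units xyz",(M.T@(t[:3]-s["tool_pos"])/20).round(2),"turn",(-dy/0.08).round(2))
E
python3 -m pendant '[0.3,0,0,0,-1, 0.3,0,0,0,-1, 0.3,0,0,0,-1, 0.3,0,0,0,-1, 0.3,0,0,0,-1]' 10
python3 go.py 437 -61 200 -3.058
```

```text
time_s: 1.62
tool_pos: [246.5, 574.3, 247.7]
tool_rot: [-3.142, 0.0, -3.133]
ft_force: [1.2, 0.1, 0.0]
grip_width: 57.9Traceback (most recent call last):
  File "go.py", line 6, in <module>
    print("t",s["time_s"],"pos",s["tool_pos"].round(1),"yaw",s["tool_rot"][2].round(3),"F",s["ft_force"].round(1),"w",s["grip_width"].round(1))
                                                                                                                      ^^^^^^^^^^^^^^^^^^^^^
AttributeError: 'float' object has no attribute 'round'
```

```bash
sed -i 's/s\["grip_width"\].round(1)/round(s["grip_width"],1)/' go.py
python3 -m pendant '[0.3,0,-1,0,-0.9, 0.3,-0.3,-1,0.1,0, 0.3,-0.3,-1,0.1,0, 0.3,-0.3,-1,0.1,0, 0.3,-0.3,-1,0.1,0]'
python3 -m pendant '[0.3,-0.3,-1,0.1,0, 0.3,-0.3,-1,0.1,0, 0.3,-0.3,-1,0.1,0, 0.3,-0.3,-1,0.1,0, 0.3,-0.3,-1,0.1,0]'
python3 go.py 437 -61 200 -3.058
```

```text
time_s: 2.03
tool_pos: [275.3, 477.8, 238.7]
tool_rot: [3.139, -0.001, -3.043]
ft_force: [-0.3, -0.2, -1.1]
grip_width: 30.8
time_s: 2.45
tool_pos: [316.4, 376.5, 228.5]
tool_rot: [3.137, -0.0, -3.043]
ft_force: [0.4, -0.4, 0.3]
grip_width: 30.8
t 2.45 pos [316.4 376.5 228.5] yaw -3.043 F [ 0.4 -0.4  0.3] w 30.8
units xyz [ -3.84 -22.37   1.33] turn 0.19
```

```bash
for i in 1 ; do python3 -m pendant '[0.3,-0.2,-1,0,0, 0.3,-0.2,-1,0,0, 0.3,-0.2,-1,0,0, 0.3,-0.2,-1,0,0, 0.3,-0.2,-1,0,0]'
python3 -m pendant '[0.3,-0.2,-1,0,0, 0.3,-0.2,-1,0,0, 0.3,-0.2,-1,0,0, 0.3,-0.2,-1,0,0, 0.3,-0.2,-1,0,0]'
python3 -m pendant '[0.3,-0.2,-1,0,0, 0.3,-0.2,-1,0,0, 0.3,-0.2,-1,0,0, 0.3,-0.2,-1,0,0, 0.3,-0.2,-1,0,0]'
python3 -m pendant '[0.3,-0.2,-1,0,0, 0.3,-0.2,-1,0,0, 0.3,-0.2,-1,0,0, 0.3,-0.2,-1,0,0, 0.3,-0.2,-1,0,0]'; done | grep pos
python3 -m pendant '[0.3,0,-1,0.4,0, 0.3,0,-1,0.4,0, 0.3,0,-0.4,0.4,0, 0.3,0,0,0,0, 0.3,0,0,0,0]'
python3 go.py 437 -61 200 -3.058
python3 - <<'E'
from h import *
s=observe();c=camera("wrist");save(c,"w1")
for k,z in(("amber",38),("blue",38),("black",28),("red",68)):
    print(k,[(b,at(c,b[0],z,s)[:2]) for b in blob(c,k,(0,0,640,400))])
E
```

```text
tool_pos: [347.7, 273.7, 228.4]
tool_pos: [378.6, 171.2, 229.0]
tool_pos: [409.5, 68.6, 229.6]
tool_pos: [440.5, -34.2, 230.3]
time_s: 4.53
tool_pos: [447.2, -88.6, 206.6]
tool_rot: [3.134, 0.015, -3.05]
ft_force: [-0.4, 1.3, 0.2]
grip_width: 30.6
t 4.5333 pos [447.2 -88.6 206.6] yaw -3.05 F [-0.4  1.3  0.2] w 30.6
units xyz [0.39 1.42 0.33] turn 0.1
amber [((array([311.7,  63.3]), 2935), array([ 343.3, -105.1])), ((array([347.4, 212.3]), 1395), array([477.4, -58.4])), ((array([251.5, 326.9]), 524), array([ 622.4, -149.3]))]
blue [((array([411.8, 242.1]), 1182), array([503.8,  11.1])), ((array([365.4, 358.3]), 107), array([655.2, -16.6]))]
black [((array([323.8, 330.3]), 48991), array([628.3, -67.5]))]
red []
```

View pics/w1.png

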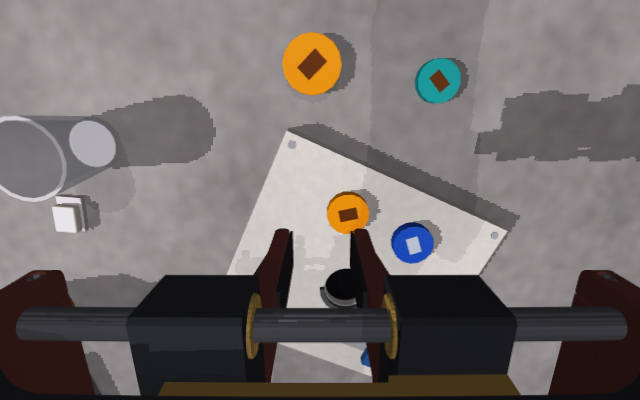

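Wrist view: the amber disc is at (347,212) and blue at (412,242), with the recess visible between the fingers at (345,288). It agrees with the top camera, so I'll use amber (477.5,-58.5) and recess (567,-51.7). I'm moving behind the disc and going down.

```bash
python3 -m pendant '[0.3,0.2,0.7,0,0.2, 0.3,0.2,0.7,0,0, 0.3,0,0,0.8,0, 0.3,0,0,0.8,0, 0.3,0,0,0.8,0]'
python3 go.py 437.5 -61.5 60 -3.066
```

```text
time_s: 5.0
tool_pos: [440.6, -54.7, 163.0]
tool_rot: [3.132, 0.025, -3.061]
ft_force: [-0.2, -0.7, -0.4]
grip_width: 31.2
t 5.0 pos [440.6 -54.7 163. ] yaw -3.061 F [-0.2 -0.7 -0.4] w 31.2
units xyz [ 0.31 -0.38  5.14] turn 0.07
```

```bash
python3 -m pendant '[0.3,0.2,-0.4,0.8,0, 0.3,0,0,0.9,0, 0.3,0,0,0.9,0, 0.3,0,0,0.8,0, 0.3,0,0,0.5,0]'
python3 go.py 437.5 -61.5 60 -3.066
python3 -m pendant '[0.3,0,0,0.5,0, 0.3,0,0,0,0, 0.3,0,0,0,0, 0.3,0,0,0,0, 0.3,0,0,0,0]'
python3 go.py 437.5 -61.5 60 -3.066
```

```text
time_s: 5.42
tool_pos: [441.2, -55.1, 84.0]
tool_rot: [3.129, 0.031, -3.05]
ft_force: [-0.2, -0.6, 0.0]
grip_width: 30.8
t 5.4167 pos [441.2 -55.1  84. ] yaw -3.05 F [-0.2 -0.6  0. ] w 30.8
units xyz [ 0.25 -0.32  1.19] turn 0.2
time_s: 5.83
tool_pos: [442.0, -50.3, 74.1]
tool_rot: [3.127, 0.03, -3.044]
ft_force: [-0.2, -0.0, 0.3]
grip_width: 30.9
t 5.8333 pos [442.  -50.3  74.1] yaw -3.044 F [-0.2 -0.   0.3] w 30.9
units xyz [ 0.3  -0.55  0.69] turn 0.28
```

```bash
python3 -m pendant '[0.3,0.2,-0.3,0.3,0.2, 0.3,0.1,-0.3,0.3,0.1, 0.3,0,-0.1,0.1,0, 0.3,0,-0.05,0,0, 0.3,0,-0.05,0,0]'
python3 go.py 437.5 -61.5 60 -3.066
```

```text
time_s: 6.25
tool_pos: [438.5, -68.0, 60.2]
tool_rot: [3.126, 0.034, -3.07]
ft_force: [0.1, -0.3, -0.1]
grip_width: 31.0
t 6.25 pos [438.5 -68.   60.2] yaw -3.07 F [ 0.1 -0.3 -0.1] w 31.0
units xyz [0.03 0.33 0.01] turn -0.05
```

```bash
python3 -m pendant '[0.3,0,0.15,0,0, 0.3,0,0.1,0,0, 0.3,0,0.05,0,0, 0.3,0,0,0,0, 0.3,0,0,0,0]'
python3 go.py 437.5 -61.5 60 -3.066
python3 - <<'E'
from h import *
s=observe();c=camera("wrist");save(c,"w2");t=camera("top")
print(observe()["tool_pos"])
print([(b,at(t,b[0],38)[:2]) for b in blob(t,"amber",(325,170,350,235))])
E
```

```text
time_s: 6.67
tool_pos: [438.1, -61.7, 60.4]
tool_rot: [3.126, 0.034, -3.071]
ft_force: [0.5, -0.0, 0.8]
grip_width: 30.8
t 6.6667 pos [438.1 -61.7  60.4] yaw -3.071 F [ 0.5 -0.   0.8] w 30.8
units xyz [0.03 0.01 0.02] turn -0.07
[438.14752038 -61.80852351  60.37497853]
[]
```

View pics/w2.png

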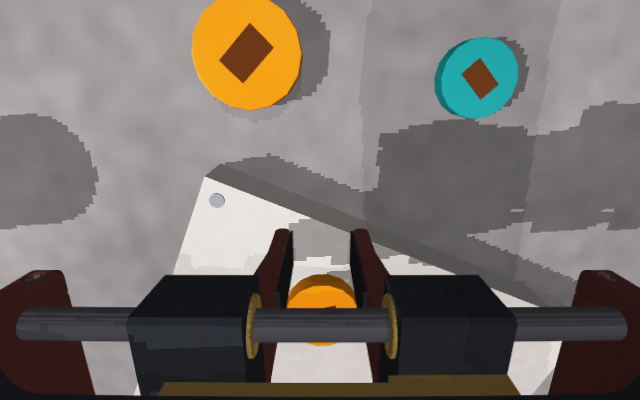

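The disc is centred between the fingers (about column 321). I'm starting the push.

```bash
python3 -m pendant '[0.3,-0.25,0,0,0, 0.3,-0.25,0,0,0, 0.3,-0.25,0,0,0, 0.3,-0.25,0,0,0, 0.3,-0.25,0,0,0]'
python3 go.py 542.8 -53.5 60 -3.066
python3 - <<'E'
from h import *
t=camera("scene");save(t,"s2")
print([(b,at(t,b[0],38)[:2]) for b in blob(t,"amber",(280,195,315,250))])
E
```

```text
time_s: 7.18
tool_pos: [465.0, -59.8, 61.4]
tool_rot: [3.125, 0.034, -3.071]
ft_force: [-0.2, -0.1, 0.4]
grip_width: 30.5
t 7.1833 pos [465.  -59.8  61.4] yaw -3.071 F [-0.2 -0.1  0.4] w 30.5
units xyz [-3.9   0.04  0.2 ] turn -0.07
[((array([292.8, 209.8]), 203), array([490.4, -56.6]))]
```

```bash
python3 -m pendant '[0.3,-0.25,0,0.05,0, 0.3,-0.25,0,0.05,0, 0.3,-0.25,0,0,0, 0.3,-0.25,0,0,0, 0.3,-0.25,0,0,0]'
python3 go.py 542.8 -53.5 60 -3.066
python3 -m pendant '[0.3,-0.25,0,0.05,0, 0.3,-0.25,0,0,0, 0.3,-0.2,0,0,0, 0.3,-0.1,0,0,0, 0.3,0,0,0,0]'
python3 go.py 542.8 -53.5 60 -3.066
python3 - <<'E'
from h import *
t=camera("scene");save(t,"s3")
cv2.imwrite("pics/s3c.png",cv2.resize(t["color"][150:290,200:400,::-1],None,fx=4,fy=4,interpolation=2))
print([(b,at(t,b[0],38)[:2]) for b in blob(t,"amber",(280,195,315,250))])
E
```

```text
time_s: 7.65
tool_pos: [493.0, -57.8, 59.9]
tool_rot: [3.126, 0.034, -3.071]
ft_force: [0.1, -0.0, -0.6]
grip_width: 30.7
t 7.65 pos [493.  -57.8  59.9] yaw -3.071 F [ 0.1 -0.  -0.6] w 30.7
units xyz [-2.5   0.04  0.08] turn -0.06
time_s: 8.07
tool_pos: [512.2, -56.4, 59.3]
tool_rot: [3.126, 0.034, -3.071]
ft_force: [0.9, 0.1, -1.4]
grip_width: 30.8
t 8.0667 pos [512.2 -56.4  59.3] yaw -3.071 F [ 0.9  0.1 -1.4] w 30.8
units xyz [-1.54  0.03  0.02] turn -0.06
[((array([297.6, 225.8]), 225), array([539. , -53.3]))]
```

View pics/s3c.png

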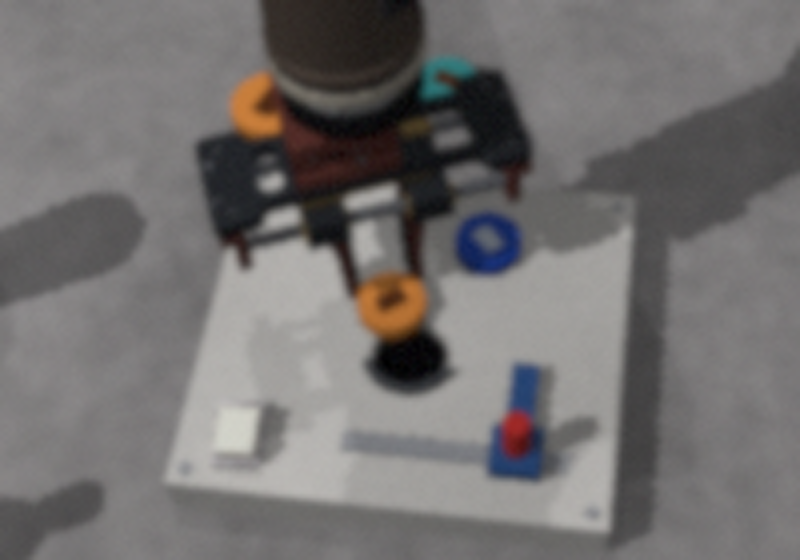

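The disc is nested between the two fingertips and is reaching the recess edge, with blue unmoved. I'll push it in.

```bash
python3 -m pendant '[0.3,-0.25,0,0,0, 0.3,-0.25,0,0,0, 0.3,-0.25,0,0,0, 0.3,-0.25,0,0,0, 0.3,-0.25,0,0,0]'
python3 go.py 542.8 -53.5 60 -3.066
python3 -m pendant '[0.3,-0.2,0,0,0, 0.3,-0.1,0,0,0, 0.3,0,0,0,0, 0.3,0,0,0,0, 0.3,0,0,0,0]'
python3 go.py 542.8 -53.5 60 -3.066
python3 - <<'E'
from h import *
t=camera("scene");save(t,"s4")
cv2.imwrite("pics/s4c.png",cv2.resize(t["color"][190:270,250:360,::-1],None,fx=7,fy=7,interpolation=2))
print([(b,at(t,b[0],28)[:2]) for b in blob(t,"amber",(280,195,315,250))])
E
```

```text
time_s: 8.53
tool_pos: [537.7, -54.6, 60.2]
tool_rot: [3.125, 0.033, -3.071]
ft_force: [-1.2, -0.2, -0.3]
grip_width: 30.9
t 8.5333 pos [537.7 -54.6  60.2] yaw -3.071 F [-1.2 -0.2 -0.3] w 30.9
units xyz [-0.26  0.04  0.02] turn -0.07
time_s: 8.95
tool_pos: [545.4, -53.4, 60.2]
tool_rot: [3.125, 0.033, -3.07]
ft_force: [-0.3, -0.3, 0.6]
grip_width: 31.0
t 8.95 pos [545.4 -53.4  60.2] yaw -3.07 F [-0.3 -0.3  0.6] w 31.0
units xyz [0.13 0.   0.  ] turn -0.05
[((array([301.6, 237.4]), 247), array([566.8, -49.3]))]
```

View pics/s4c.png

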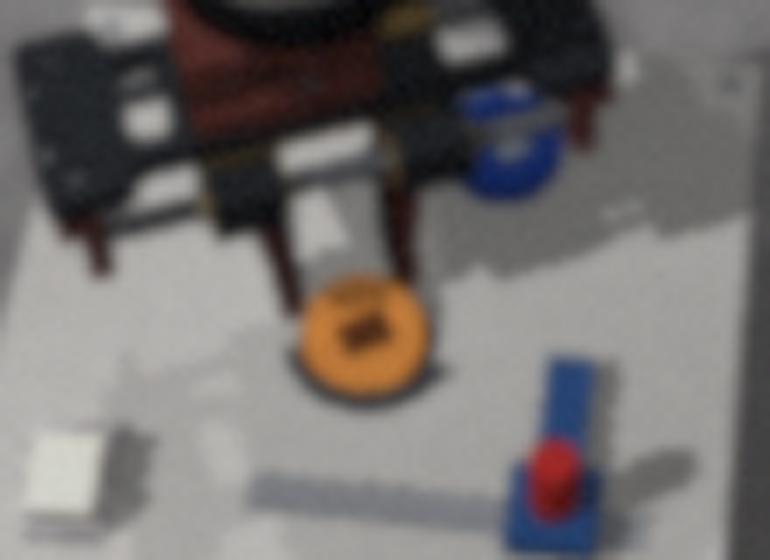

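The disc is at the recess against the collar, at (365,335) in the crop. I'll back off and lift to check that it's seated.

```bash
python3 -m pendant '[0.3,0.3,0,-0.1,0, 0.3,0.3,0,-0.5,0, 0.3,0,0,-1,0, 0.3,0,0,-1,0, 0.3,0,0,-1,0]'
python3 -m pendant '[0.3,0.8,0,-1,0, 0.3,1,0,-1,0, 0.3,1,0,-0.5,0, 0.3,1,0,0,0, 0.3,1,0,0,0]'
python3 -m pendant '[0.3,1,0,0,0, 0.3,0.5,0,0,0, 0.3,0,0,0,0, 0.3,0,0,0,0, 0.3,0,0,0,0]' >/dev/null
python3 - <<'E'
from h import *
s=observe();print(s["tool_pos"],s["tool_rot"]);c=camera("wrist");save(c,"w5")
t=camera("top");sc=camera("scene");
a=[cv2.resize(t["color"][140:230,290:390],None,fx=4,fy=4,interpolation=2),cv2.resize(sc["color"][190:280,250:350],None,fx=4,fy=4,interpolation=2)]
cv2.imwrite("pics/m5.png",np.hstack(a)[:,:,::-1])
for z in(38,30):print([(b,at(t,b[0],z)[:2]) for b in blob(t,"amber",(320,165,350,220))],[(b,at(sc,b[0],z)[:2]) for b in blob(sc,"amber",(280,195,315,252))],[at(sc,b[0],70) for b in blob(sc,"red",(310,240,345,270))])
for z in(42,32,28): print([(b,at(c,b[0],z,s)) for b in blob(c,"amber",(0,120,640,400))])
E
```

```text
time_s: 9.42
tool_pos: [524.8, -56.6, 131.7]
tool_rot: [3.125, 0.024, -3.072]
ft_force: [0.5, 0.2, -0.6]
grip_width: 30.9
time_s: 9.83
tool_pos: [426.6, -65.8, 188.6]
tool_rot: [3.125, 0.036, -3.073]
ft_force: [-0.3, -0.3, 0.6]
grip_width: 30.5
[390.89653562 -68.82646649 190.28135919] [ 3.12226157  0.04063193 -3.07586204]
[((array([333.4, 182.5]), 208), array([565.1, -51.8]))] [((array([301.6, 238.1]), 216), array([574.6, -50.2]))] [array([654.7,  -4. ,  70. ])]
[((array([333.4, 182.5]), 208), array([566.4, -52.2]))] [((array([301.6, 238.1]), 216), array([569.9, -49.7]))] [array([654.7,  -4. ,  70. ])]
[((array([338.4, 387.8]), 4242), array([635.5, -29.8,  42. ])), ((array([281.7, 132.7]), 1467), array([ 348.9, -102.5,   42. ])), ((array([251.5, 326.8]), 533), array([ 553.9, -128.7,   42. ]))]
[((array([338.4, 387.8]), 4242), array([647.1, -28.2,  32. ])), ((array([281.7, 132.7]), 1467), array([ 350.4, -103.4,   32. ])), ((array([251.5, 326.8]), 533), array([ 562.6, -130.5,   32. ]))]
[((array([338.4, 387.8]), 4242), array([651.8, -27.5,  28. ])), ((array([281.7, 132.7]), 1467), array([ 351. , -103.8,   28. ])), ((array([251.5, 326.8]), 533), array([ 566.1, -131.3,   28. ]))]
```

View pics/m5.png

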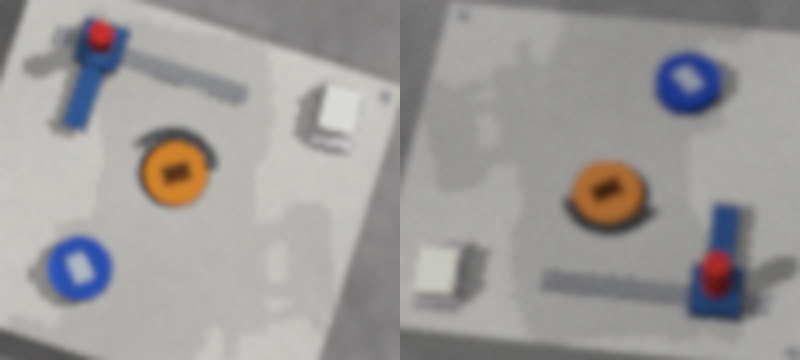

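The disc sits concentric in the recess, with no side or shadow visible. The top and scene views agree at z of about 30, so it's seated. Retainer next.

```bash
python3 - <<'E'
from h import *
t=camera("top");s=camera("scene");print(at(t,(315.2,149),72),at(s,(329.2,255.5),74.5)-[3.7,2,0])
E
python3 -m pendant '[0.1,-0.5,0,-0.2,1, 0.1,-0.5,0,-0.2,1, 0.1,-0.5,0,-0.2,1, 0.1,-0.5,0,-0.2,1, 0.1,-0.5,0,-0.2,1]'
python3 go.py 649.5 -5.8 150 2.811
```

```text
[644.3  -6.4  72. ] [648.1  -4.2  74.5]
time_s: 10.92
tool_pos: [440.3, -73.7, 210.0]
tool_rot: [3.111, 0.023, 2.794]
ft_force: [0.8, 0.2, 0.7]
grip_width: 39.3
t 10.9167 pos [440.3 -73.7 210. ] yaw 2.794 F [0.8 0.2 0.7] w 39.3
units xyz [-8.61  6.65  3.4 ] turn -0.21
```

```bash
python3 -m pendant '[0.1,-0.9,0.7,0.2,-0.2, 0.1,-0.9,0.7,0.2,0, 0.1,-0.9,0.7,0.2,0, 0.1,-0.9,0.7,0.2,0, 0.1,-0.9,0.7,0.2,0]'
python3 -m pendant '[0.1,-0.9,0.7,0.2,0, 0.1,-0.9,0.7,0.2,0, 0.1,-0.9,0.7,0.2,0, 0.1,-0.5,0.3,0,0, 0.1,0,0,0,0]'
python3 go.py 647 -5.5 150 2.811
```

```text
time_s: 11.33
tool_pos: [554.2, -38.1, 193.6]
tool_rot: [3.112, 0.024, 2.801]
ft_force: [0.3, 0.7, 0.6]
grip_width: 39.2
time_s: 11.75
tool_pos: [638.8, -8.9, 178.4]
tool_rot: [3.115, 0.02, 2.807]
ft_force: [-0.4, 1.1, -0.6]
grip_width: 39.5
t 11.75 pos [638.8  -8.9 178.4] yaw 2.807 F [-0.4  1.1 -0.6] w 39.5
units xyz [-0.3   0.26  1.43] turn -0.05
```

```bash
python3 -m pendant '[0.1,-0.2,0.1,0.5,0, 0.1,-0.1,0.1,0.5,0, 0.1,0,0,0.4,0, 0.1,0,0,0,0, 0.1,0,0,0,0]' | grep pos
python3 go.py 647 -5.5 150 2.811
python3 - <<'E'
from h import *
s=observe();c=camera("wrist");save(c,"w6");print(s["tool_pos"])
for z in(60,74):print([(b,at(c,b[0],z,s)[:2]) for b in blob(c,"red",(280,150,380,400))])
E
```

```text
tool_pos: [644.4, -7.2, 144.9]
t 12.1667 pos [644.4  -7.2 144.9] yaw 2.806 F [ 0.  -0.1  0.6] w 39.2
units xyz [-0.1   0.13 -0.25] turn -0.06
[644.42727876  -7.15567063 144.85760787]
[((array([325.2, 215.4]), 577), array([649.7,  -4.2]))]
[((array([325.2, 215.4]), 577), array([644.5,  -2.9]))]
```

View pics/w6.png

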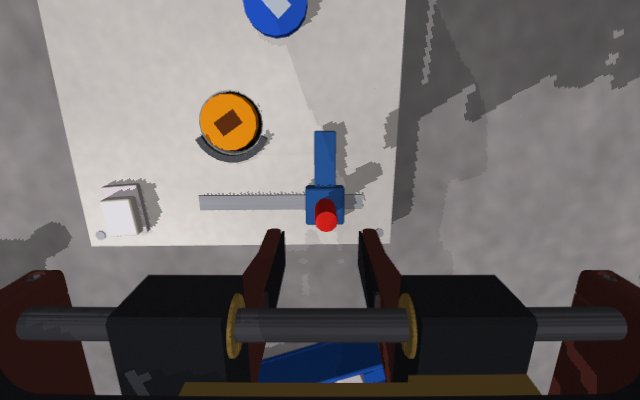

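The wrist view shows the disc seated and level at (231,121), and the knob at (326,222) lined up with the finger gap. I'm going down over the knob.

```bash
python3 -m pendant '[0.1,-0.1,0.1,0.7,0, 0.1,-0.05,0.05,0.7,0, 0.1,0,0,0.7,0, 0.1,0,0,0.7,0, 0.1,0,0,0.4,0]' 
python3 go.py 647 -4.5 77 2.811
```

```text
time_s: 12.63
tool_pos: [651.2, -4.4, 78.8]
tool_rot: [3.115, 0.02, 2.805]
ft_force: [-0.6, -0.2, -0.1]
grip_width: 39.2
t 12.6333 pos [651.2  -4.4  78.8] yaw 2.805 F [-0.6 -0.2 -0.1] w 39.2
units xyz [ 0.2  -0.08  0.08] turn -0.07
```

```bash
python3 -m pendant '[0.1,0.1,-0.3,0.03,0, 0.1,0.1,-0.3,0,0, 0.1,0,-0.3,0,0, 0.1,0,-0.3,0,0, 0.1,0,-0.3,0,0]' 
python3 go.py 622 -82.5 77 2.811
python3 -m pendant '[0.1,0,-0.3,0,0, 0.1,0,-0.3,0,0, 0.1,0,-0.3,0,0, 0.1,0,-0.3,0,0, 0.1,0,-0.3,0,0]' 
python3 go.py 622 -82.5 77 2.811
```

```text
time_s: 13.05
tool_pos: [635.5, -31.2, 74.5]
tool_rot: [3.115, 0.017, 2.808]
ft_force: [-0.1, 2.2, -0.5]
grip_width: 39.7
t 13.05 pos [635.5 -31.2  74.5] yaw 2.808 F [-0.1  2.2 -0.5] w 39.7
units xyz [-0.21 -2.64 -0.19] turn -0.04
time_s: 13.47
tool_pos: [624.8, -62.8, 75.3]
tool_rot: [3.113, 0.019, 2.807]
ft_force: [-0.3, 1.5, -0.4]
grip_width: 39.7
t 13.4667 pos [624.8 -62.8  75.3] yaw 2.807 F [-0.3  1.5 -0.4] w 39.7
units xyz [-0.19 -0.97 -0.11] turn -0.05
```

```bash
python3 -m pendant '[0.1,-0.05,-0.3,-0.05,0, 0.1,-0.05,-0.3,0,0, 0.1,0,-0.2,0,0, 0.1,0,-0.2,0,0, 0.1,0,-0.2,0,0]' 
python3 go.py 622 -82.5 77 2.811
```

```text
time_s: 13.88
tool_pos: [620.6, -80.8, 76.1]
tool_rot: [3.103, 0.019, 2.811]
ft_force: [4.1, 11.3, -3.5]
grip_width: 39.8
t 13.8833 pos [620.6 -80.8  76.1] yaw 2.811 F [ 4.1 11.3 -3.5] w 39.8
units xyz [-0.09 -0.05 -0.05] turn -0.0
```

The force has risen to 11 N at the expected position, so it's at the stop. I'll release, rise and check.

```bash
python3 -m pendant '[0.1,0,0.3,0,0, 0.1,0,0.2,0,0, 0.1,0,0,-0.6,0, 0.1,0,0,-1,0, 0.1,0,0,-1,0]' 
python3 -m pendant '[0.1,0,0,-1,0, 0.1,0,0,-1,0, 0.1,1,0,-1,0, 0.1,1,0,0,0, 0.1,1,0,0,0]' >/dev/null
python3 -m pendant '[0.1,1,0,0,0, 0.1,1,0,0,0, 0.1,1,0,0,0, 0.1,1,0,0,0, 0.1,0,0,0,0]' >/dev/null
python3 -m pendant '[0.1,1,0,0,0, 0.1,1,0,0,0, 0.1,1,0,0,0, 0.1,0,0,0,0, 0.1,0,0,0,0]' 
python3 - <<'E'
from h import *
t=camera("top");sc=camera("scene");
a=[cv2.resize(t["color"][140:230,290:390],None,fx=4,fy=4,interpolation=2),cv2.resize(sc["color"][190:280,250:350],None,fx=4,fy=4,interpolation=2)]
cv2.imwrite("pics/m7.png",np.hstack(a)[:,:,::-1])
print([at(t,b[0],38) for b in blob(t,"blue",(298,195,322,220))],[at(sc,b[0],38) for b in blob(sc,"blue",(310,200,335,222))],[at(sc,b[0],68)-[3.7,2,0] for b in blob(sc,"red",(285,235,345,270))])
E
```

```text
time_s: 14.3
tool_pos: [620.3, -73.8, 127.2]
tool_rot: [3.107, 0.013, 2.811]
ft_force: [0.7, -0.2, 0.6]
grip_width: 39.7
time_s: 15.55
tool_pos: [426.3, -24.5, 203.8]
tool_rot: [3.11, 0.039, 2.79]
ft_force: [1.1, 0.2, 0.4]
grip_width: 39.3
[array([509.8,   9.9,  38. ])] [array([507.8,  12.6,  38. ])] [array([626.5, -71. ,  68. ])]
```

View pics/m7.png

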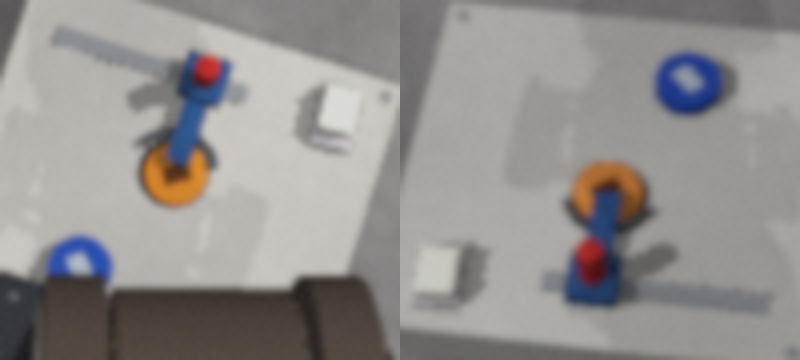

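The tongue covers the seated disc, and the knob is about 1 mm from its computed closed position. The blue disc hasn't moved in the scene view; the arm partly hides it in the top view.

```bash
python3 -c "
from bench import *
print(sign_off())"
```

```text
the job is handed in; nothing more can be done
None
```

I pushed the amber disc across the deck into the recess, then pushed the retainer to its stop, and handed the job in at about 15.7 s. No verdict was reported.

- **Disc:** after I backed off, it was about 1 mm from the recess centre I had measured. The top and scene views agreed with it being seated, and the wrist view showed it level.
- **Retainer:** the force rose to 11 N at the expected stop. The knob moved about 69.5 mm, to within about 1 mm of its computed closed position, and the tongue covers the disc's edge.
- **Bystanders:** the blue disc gave the same reading before and after in the scene view. The final top view disagreed by about 6 mm, but the arm was partly covering the disc there. The plate block looks unmoved; I didn't measure it or the other bystanders again at the end, but the arm passed well clear of them.
- **Robot:** the gripper was raised and clear of everything at hand-in.
- **Camera offset:** the scene camera read about 4 mm in x and 2 mm in y away from the top and wrist cameras. I used the top and wrist values and corrected the scene readings for it.

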